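Transfer matched valve spools from wash rack to assembly rack in order

ROBOT

A 7-joint arm with a two-finger parallel gripper is mounted at the origin on the work surface. World frame = base frame: x ahead of the robot, y to its left, z up, the work surface at z = 0. Lengths are in mm, angles in rad, forces in N, time in s.
With the tool pointing down it reaches from about 400 to 750 mm from the base axis. Payload 19.5 kg.
Tool frame: the origin (TCP) lies at the very end of the fingers, on their centre line; the grasp point (between the pads) lies 19 mm behind it (manip.tcp_to_grasp is the distance from the TCP to the grasp point, in mm); z points along the fingers, y is the line along which they close (so a half turn about z gives the same grasp; the last joint's range is limited). The gripper opens to 85 mm and grips with 20 to 120 N. Pads are 22 mm wide; open, the fingers measure 114 mm over their backs; the gripper's body (76 mm by 85 mm) begins 54 mm behind the grasp point. The pads swing forward as they close: fully open they stand 13 mm farther back than shut.
Start: joints at [1.279, 0.707, -0.028, 1.485, 0.022, 0.951, -0.075], TCP at [142.14, -557.128, 231.268] pointing down, gripper open.
Joint ranges: [-2.71, 2.71], [-0.32, 2.16], [-1.57, 1.52], [0, 2.45], [-1.46, 4.6], [0, 2.02], [-2.83, 2.83]. Speed limits (rad/s): [1.89, 1.89, 2.57, 2.57, 3.01, 3.01, 3.01].

INTERFACE

Orientations are given as [roll, pitch, yaw] about the fixed x, y, z axes, in that order (R = Rz(yaw) Ry(pitch) Rx(roll)).
In Python, from cell import manip gives the robot as it stands.
- The arm moves only by the shell command python3 -m jog 'ROWS' [OPENING] [FORCE]. ROWS is JSON, a list that holds one entry, the list of rows, each a list of 6 numbers: the shift along the tool's x, y, z normalised to -1 to 1, where 1 is 25 mm, then the turn, a rotation vector about the tool's x, y, z normalised to -1 to 1, where 1 is 60 degrees. In form: [[[x, y, z, ax, ay, az], ...]]. A call has 1 to 10 rows; each row shifts and turns the commanded pose from where the row before left it, along the tool's axes as they then stand; what a row does not reach is not made up. A row lasts 1/8 s, in which the tool goes at most 62.5 mm and 10.7 degrees, less where a joint would pass 70% of its speed; a pose out of reach is approached as far as the arm can. A call with a number of a shift or a turn outside -1 to 1 is refused whole. A call with a gripper value outside its range is refused whole. OPENING is the opening, from -1 (shut) to 1 (fully open), set as the call begins (- or left out, the last holds). The fingers move at their own pace and stop on an object; FORCE is the grip in N (left out, the last holds). Time passes only in rows, so rows that do not move let the fingers close. It gives the time, the measured TCP pose, the force, the opening and the grip force at its end, in the units of the state.
- manip.get_state(): the state, without advancing time (a new reading comes with each control period).
- manip.snapshot(name): name is "scene" or "top" or "wrist"; returns the picture (400x640x3 uint8, red, green, blue); there is no depth.
- manip.get_calibration(name): a dict with "intrinsics" (3x3 intrinsics, pixels), "position" and "rotation" of the camera in the world; the wrist camera has in their place "mount" (4x4, takes a point from camera to tool coordinates, whose origin is the TCP and whose axes are the flange's). Camera axes: x right, y down, z forward; pixel columns grow to the right and rows downward; lengths in mm; the calibration is good to about 2 mm. A picture is of the moment at which its call begins: read the wrist's pose just before it. get_calibration takes no time and is no camera call.
- manip.close_job(): hands the job in; it is judged then, once.
The state is a dict: "time_s": time; "joint_pos": joint angles; "dq": joint speeds; "effort": joint torques, N m; "ee_pos": TCP position; "eef_rot": TCP orientation; "force": force on the tool from outside, world axes, zero at the start; "moment": the same for the moment, N m; "grip_width": finger opening in mm; "gripper_force": force on a finger pad.
Only numpy, scipy, OpenCV 4.12 (cv2) and the standard library are available. Lean on these libraries where they do the work, as an engineer would, in place of code of your own. Each camera call takes 0.05 s, during which the arm holds its last target. There are 200 camera calls.

TASK

The four valve spools in the wash rack are each lapped to their own bore, so move them to the empty assembly rack without mixing up their order: the spool nearest the wash rack's handle goes into the notches nearest the assembly rack's handle, the next into the next, and so on along the row. Lay each one gently across both rails, seated in its pair of notches and centred between the rails, never dropping a spool, putting it down on the bench or letting two knock together. Leave the oil bottle, the screwdriver and the bearing ring where they are.

Things in the scene. Friction and masses are not known exactly. Their poses are not given: they have to be found in the camera images.
- spool_1: Valve spool lying at the start nearest the wash rack's handle (1st in the row), at wash rack y = +90 mm. Steel bar, 124 mm long, 0.24 kg, ends alike, level: three 20 mm diameter lands, 30 mm long (one at the middle, one each side from 30 to 60 mm off the middle), 13 mm necks between. Origin: on the axis at mid-length; x along the spool (y, z turn as it rolls). 40 mm free between neighbours.
- spool_2: Valve spool lying at the start 2nd from the wash rack's handle, at wash rack y = +30 mm. Same shape, size, origin and axes as spool_1.
- spool_3: Valve spool lying at the start 3rd from the wash rack's handle, at wash rack y = -30 mm. Same shape, size, origin and axes as spool_1.
- spool_4: Valve spool lying at the start farthest from the wash rack's handle (last), at wash rack y = -90 mm. Same shape, size, origin and axes as spool_1.
- wash_rack: Full at the start: two white plastic rails on a steel base with drain holes, 112 mm wide, 6 mm thick. Rails 10 mm thick, 232 mm long along y, tops 50 mm above the bench, middles at x = +-45 mm, clear between them down to the base. One steel bow handle, 47 mm high, at the +y end (y = 152 mm). Origin: on the bench, centre of the row of notches; z up. Fixed, on either side, turned any way.
- assembly_rack: Empty at the start, to fill: grey plastic rails on a plywood base; sizes, origin, axes and handle (+y end) as the wash rack. In both racks each rail has four 90-degree V notches, 40 mm wide, 20 mm deep, at y = +90 (first, by the handle), +30, -30, -90 mm. A spool lies along x across both rails, its axis 44 mm above the bench when seated. Fixed, turned any way.
- oil_bottle: Bystander: upright clear oil bottle with a red cap, 48 mm diameter, 115 mm high, loose. Origin: centre of its underside.
- screwdriver: Bystander: screwdriver with black handle, 200 mm long, lying loose on the bench at the far side. Origin: under the tool, near its middle; x runs from handle to tip.
- bearing_ring: Bystander: loose steel bearing ring, 76 mm outside diameter, 58 mm inside, 16 mm high, flat on the bench beyond and between the racks. Origin: centre of its underside.
Not all that is in view belongs to the job. What is shaped like the spool_2 but green, red or yellow is not meant.

How it is judged (in metres and radians):
At the end, for the whole second after the job is handed in: Spools 1-4 rest in notches 1-4 of the assembly rack counted from its handle: within 8 mm along the row, 12 mm of midway between the rails, axis 40-48 mm above the bench, within 0.10 rad of square to the rails, below 0.02 m/s and 0.3 rad/s (y of spool_1 in the frame of assembly_rack between 0.082 and 0.098 m and x of spool_1 in the frame of assembly_rack between -0.012 and 0.012 m and z of spool_1 in the frame of assembly_rack between 0.04 and 0.048 m and angle between the x axis of each of spool_1, spool_2, spool_3, spool_4 and the x axis of assembly_rack, either way round below 0.1 rad and linear speed of each of spool_1, spool_2, spool_3, spool_4 below 0.02 m/s and angular speed of each of spool_1, spool_2, spool_3, spool_4 below 0.3 rad/s and y of spool_2 in the frame of assembly_rack between 0.022 and 0.038 m and x of spool_2 in the frame of assembly_rack between -0.012 and 0.012 m and z of spool_2 in the frame of assembly_rack between 0.04 and 0.048 m and y of spool_3 in the frame of assembly_rack between -0.038 and -0.022 m and x of spool_3 in the frame of assembly_rack between -0.012 and 0.012 m and z of spool_3 in the frame of assembly_rack between 0.04 and 0.048 m and y of spool_4 in the frame of assembly_rack between -0.098 and -0.082 m and x of spool_4 in the frame of assembly_rack between -0.012 and 0.012 m and z of spool_4 in the frame of assembly_rack between 0.04 and 0.048 m); the robot touches nothing.
It fails at once if two spools knock against each other (contact force between spool_1 and spool_2 above 0.5 N or contact force between any of spool_1, spool_2 and spool_3 above 0.5 N or contact force between any of spool_1, spool_2, spool_3 and spool_4 above 0.5 N).
It fails at once if a spool is dropped (falls free from more than about 20 mm) ((linear speed of spool_1 above 0.65 m/s and contact force between spool_1 and the fingers below 0.2 N) or (linear speed of spool_2 above 0.65 m/s and contact force between spool_2 and the fingers below 0.2 N) or (linear speed of spool_3 above 0.65 m/s and contact force between spool_3 and the fingers below 0.2 N) or (linear speed of spool_4 above 0.65 m/s and contact force between spool_4 and the fingers below 0.2 N)).
It fails at once if a spool goes down onto the bench or a rack's base (height (world z) of any of spool_1, spool_2, spool_3, spool_4 below 0.025 m).
It fails at once if a bystander (oil bottle, screwdriver, bearing ring) is pushed away by more than 20 mm (distance of any of oil_bottle, screwdriver, bearing_ring from where it was at the start of the episode above 0.02 m).
It also fails if it takes over 106 s, if anything falls off the work surface, if the arm or the gripper's body presses on something with over 40 N, if the wrist force passes 120 N, or if a joint passes its speed limit or range.

## Working session

There is one attempt and no reset: what is moved stays moved. The work goes in short steps, Python scripts to look and compute and a shell command to move; the robot and the scene stay as the last step left them, time stands still between calls to the robot, and variables do not carry over. Pictures are saved under pics/ and viewed, at most 14 in all, crops included, and the job is handed in when it is done.

```bash
ls; mkdir -p pics; python3 - <<'E'
from cell import manip
import cv2
for n in ("scene","top"):
    im=manip.snapshot(n); cv2.imwrite(f"pics/{n}0.png",im[:,:,::-1])
    c=manip.get_calibration(n); print(n,c)
print(manip.get_calibration("wrist")); s=manip.get_state(); print(s)
print(manip.tcp_to_grasp)
E
```

```text
pics
scene {'intrinsics': array([[509.42380106,   0.        , 320.92636775],
       [  0.        , 509.42380106, 202.9960939 ],
       [  0.        ,   0.        ,   1.        ]]), 'position': array([1163.11960642, -823.49013754,  978.29605195]), 'rotation': array([-2.30054007e+00, -2.13530916e-03,  7.00232632e-01])}
top {'intrinsics': array([[397.02598806,   0.        , 320.80279026],
       [  0.        , 397.02598806, 198.6824872 ],
       [  0.        ,   0.        ,   1.        ]]), 'position': array([402.88911662, -38.04336113, 878.76432899]), 'rotation': array([-3.02877144, -0.02329802, -1.5787842 ])}
{'intrinsics': array([[359.45144546,   0.        , 319.80687999],
       [  0.        , 359.45144546, 199.96687842],
       [  0.        ,   0.        ,   1.        ]]), 'mount': array([[-1.51501377e-03, -9.50836186e-01, -3.09690576e-01,
         7.85505546e+01],
       [ 9.99998626e-01, -1.64885409e-03,  1.70423159e-04,
        -1.32557622e+00],
       [-6.72679078e-04, -3.09689892e-01,  9.50837377e-01,
        -1.42369084e+02],
       [ 0.00000000e+00,  0.00000000e+00,  0.00000000e+00,
         1.00000000e+00]])}
{'time_s': 0.1, 'joint_pos': array([ 1.27929758,  0.70700174, -0.02758794,  1.48491717,  0.02197137,
        0.95090434, -0.07547311]), 'dq': array([ 0.00044485, -0.00072929,  0.00071328, -0.0002496 , -0.00012495,
        0.00164518, -0.00029058]), 'effort': array([ 3.48345042e-03, -8.84287691e+01,  1.23764992e+00, -2.36454964e+01,
        1.71690801e-02,  5.04999363e-03, -9.32371313e-05]), 'ee_pos': array([ 142.08497824, -556.94129013,  230.90513724]), 'eef_rot': array([-3.14066389e+00,  2.25320244e-05,  2.49785548e-01]), 'force': array([-0.23229817, -0.68055642, -0.36938177]), 'moment': array([ 0.0466467 , -0.02571065, -0.00912132]), 'gripper_force': 0.0, 'grip_width': 85.18798813963804}
18.700000000000003
```

View pics/top0.png

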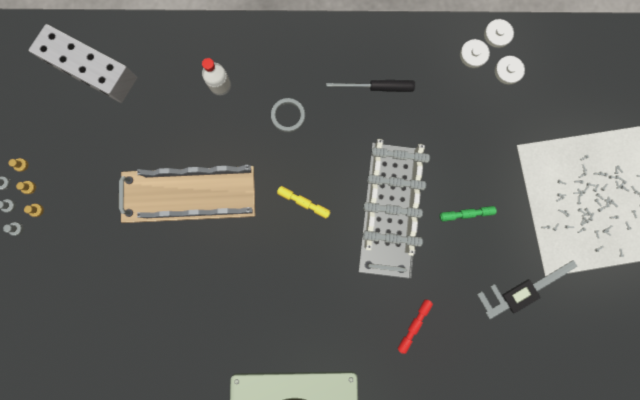

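View pics/scene0.png

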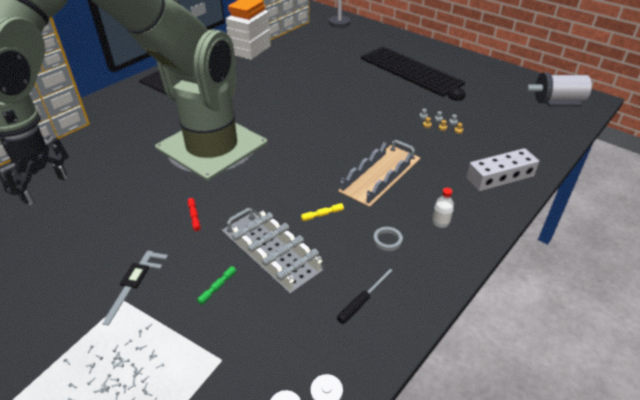

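The top view shows the wash rack at right (handle about px (387,268), nearest the robot). The assembly rack is at left, with its handle at px (122,195). 

Candidates for spools: 
- **Grey:** four in the wash rack at (392,238), (393,210), (396,183) and (400,156).
- **Coloured decoys:** yellow (303,202), green (468,213) and red (416,327).

I choose the grey ones. Spool_1 is at (392,238), nearest the handle.

```bash
python3 - <<'E'
import cv2,numpy as np
im=cv2.imread("pics/top0.png")
a=cv2.resize(im[130:285,345:445],None,fx=4,fy=4,interpolation=cv2.INTER_CUBIC)
b=cv2.resize(im[155:230,110:265],None,fx=5,fy=5,interpolation=cv2.INTER_CUBIC)
cv2.imwrite("pics/cw.png",cv2.resize(a,None,fx=.95,fy=.95));cv2.imwrite("pics/ca.png",b)
E
```

```text
(no output)
```

View pics/cw.png

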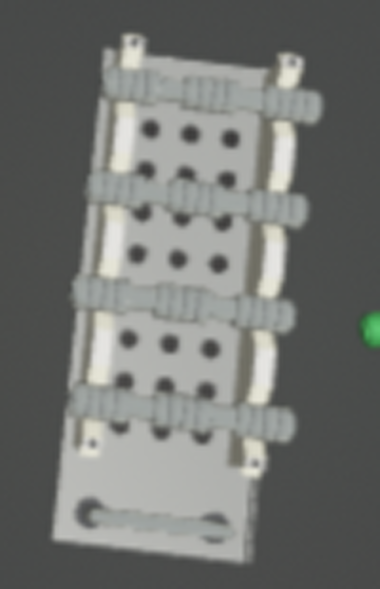

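View pics/ca.png

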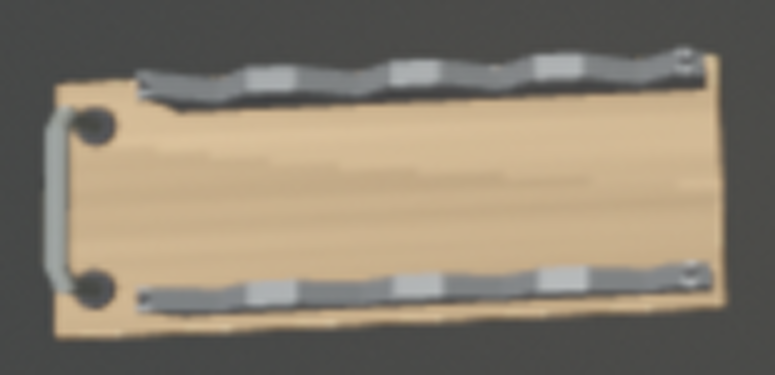

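The crops show the four grey spools with their ends resolved in the wash rack, so the choice is right. The flat rail tops between the notches are clear in both racks. I'll fit both rack poses from those flats.

```bash
cat > h.py <<'E'
import numpy as np
from scipy.spatial.transform import Rotation as R
from cell import manip
def ray(px,name,z,st=None):
    c=manip.get_calibration(name);K=c["intrinsics"]
    if name=="wrist":
        T=np.eye(4);T[:3,:3]=R.from_euler("xyz",st["eef_rot"]).as_matrix();T[:3,3]=st["ee_pos"];T=T@np.array(c["mount"]);Rm,p=T[:3,:3],T[:3,3]
    else: Rm,p=R.from_euler("xyz",c["rotation"]).as_matrix(),np.array(c["position"])
    px=np.atleast_2d(px).astype(float)
    d=np.c_[(px-K[:2,2])/[K[0,0],K[1,1]],np.ones(len(px))]@Rm.T
    return (p+d*((z-p[2])/d[:,2])[:,None])[:,:2]
def fit(loc,w):  # rigid 2D: w = Rot(a) loc + t
    l0,w0=loc.mean(0),w.mean(0);a=loc-l0;b=w-w0
    th=np.arctan2((a[:,0]*b[:,1]-a[:,1]*b[:,0]).sum(),(a*b).sum())
    c,s=np.cos(th),np.sin(th);M=np.array([[c,-s],[s,c]]);t=w0-M@l0
    return th,t,np.linalg.norm(loc@M.T+t-w,axis=1)
def rel(target_xy,z,yaw,st=None):
    """shift in tool axes (mm) and turn (rad) from state to target"""
    st=st or manip.get_state();Rm=R.from_euler("xyz",st["eef_rot"]).as_matrix()
    d=np.r_[target_xy,z]-st["ee_pos"]
    return (Rm.T@d).round(1), R.from_matrix(Rm.T@R.from_euler("xyz",[np.pi,0,yaw]).as_matrix()).as_rotvec().round(3)
E
python3 - <<'E'
from h import *
np.set_printoptions(suppress=True,precision=2)
loc=np.array([[45,60],[45,0],[45,-60],[-45,60],[-45,0],[-45,-60]],float)
pa=np.array([[271,79],[415,72],[559,67],[271,293],[418,287],[563,279]])/5+[110,155]
A=fit(loc,ray(pa,"top",50))
print("A",A)
pw=np.array([[101,350],[112,240],[124,137],[263,365],[272,260],[284,155]])/3.8+[345,130]
for l in (loc*[1,1],loc*[-1,1]): 
    print("W",fit(l,ray(pw,"top",50)))
e=np.array([[70,400],[296,426],[73,291],[295,315],[88,186],[307,212],[105,82],[322,107]])/3.8+[345,130]
w=ray(e,"top",44);print(w, np.linalg.norm(w[::2]-w[1::2],axis=1));print((w[::2]+w[1::2])/2)
d=w[1::2]-w[::2];print(np.arctan2(d[:,1],d[:,0]))
E
```

```text
A (np.float64(0.03975328865736136), array([514.73, 208.41]), array([0.01, 0.38, 0.21, 0.36, 0.41, 0.22]))
W (np.float64(1.4462191850217356), array([ 501.63, -216.47]), array([1.  , 0.63, 0.93, 1.37, 0.54, 0.9 ]))
W (np.float64(1.3433584091407176), array([ 501.63, -216.47]), array([83.86, 90.24, 95.53, 95.69, 89.34, 84.61]))
[[ 419.55 -147.15]
 [ 404.28 -272.29]
 [ 480.02 -150.04]
 [ 465.85 -274.02]
 [ 539.19 -159.7 ]
 [ 523.87 -282.96]
 [ 598.76 -170.63]
 [ 583.98 -293.81]] [126.07 124.78 124.21 124.05]
[[ 411.92 -209.72]
 [ 472.94 -212.03]
 [ 531.53 -221.33]
 [ 591.37 -232.22]]
[-1.69 -1.68 -1.69 -1.69]
```

Wash rack: centre (502,-216), yaw 1.446. Assembly rack: centre (515,208), yaw 0.040. Both fits have residuals of about 1 mm. First I'll turn the tool and set the pre-opening.

```bash
python3 -m jog '[[[0,0,0,0,0,-0.143],[0,0,0,0,0,-0.143],[0,0,0,0,0,-0.143],[0,0,0,0,0,-0.143],[0,0,0,0,0,-0.143],[0,0,0,0,0,-0.143],[0,0,0,0,0,-0.143],[0,0,0,0,0,-0.143],[0,0,0,0,0,0]]]' 0.06 40
python3 -c "
from h import *
print(rel([411.9,-209.7],130,1.446))"
```

```text
time_s: 1.23
ee_pos: [141.9, -557.1, 231.0]
eef_rot: [3.142, -0.001, 1.447]
force: [-1.4, -0.1, -0.1]
grip_width: 45.3
gripper_force: 0.0
(array([378. , 224.9, 101.3]), array([ 0.   , -0.001,  0.001]))
```

```bash
python3 -m jog '[[[0.945,0.562,0.25,0,0,0],[0.945,0.562,0.25,0,0,0],[0.945,0.562,0.25,0,0,0],[0.945,0.562,0.25,0,0,0],[0.945,0.562,0.25,0,0,0],[0.945,0.562,0.25,0,0,0],[0.945,0.562,0.25,0,0,0],[0.945,0.562,0.25,0,0,0]]]'
python3 -m jog '[[[0.945,0.562,0.25,0,0,0],[0.945,0.562,0.25,0,0,0],[0.945,0.562,0.25,0,0,0],[0.945,0.562,0.25,0,0,0],[0.945,0.562,0.25,0,0,0],[0.945,0.562,0.25,0,0,0],[0.945,0.562,0.25,0,0,0],[0.945,0.562,0.25,0,0,0],[0,0,0,0,0,0],[0,0,0,0,0,0]]]'
python3 - <<'E'
from h import *
import cv2
s=manip.get_state(); print(rel([411.9,-209.7],25,1.446,s),s["ee_pos"])
cv2.imwrite("pics/w1.png",manip.snapshot("wrist")[:,:,::-1])
E
```

```text
time_s: 2.22
ee_pos: [277.3, -382.7, 181.1]
eef_rot: [-3.142, 0.0, 1.443]
force: [0.4, -0.1, 0.4]
grip_width: 45.4
gripper_force: 0.0
time_s: 3.48
ee_pos: [411.3, -210.1, 131.4]
eef_rot: [-3.141, 0.0, 1.445]
force: [-0.4, 0.7, -0.2]
grip_width: 45.4
gripper_force: 0.0
(array([  0.5,   0.6, 106.4]), array([-0.   ,  0.   , -0.001])) [ 411.27038358 -210.07183792  131.35681194]
```

View pics/w1.png

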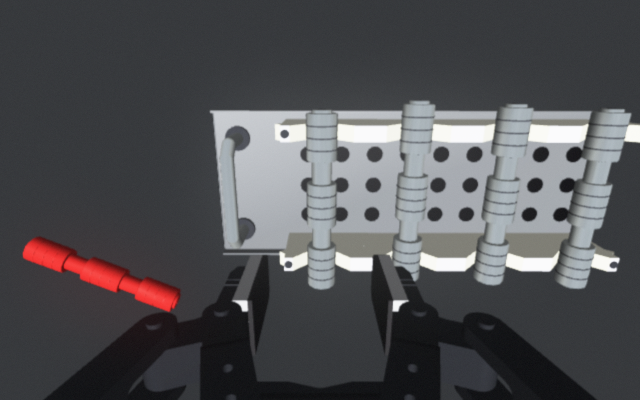

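The wrist view shows spool 1's middle land centred at (321,203), and the others at (412,196), (502,199) and (590,204). The fingers straddle the spool 1 column.

```bash
python3 - <<'E'
from h import *
s=manip.get_state()
print(ray([[321,203],[412,196],[502,199],[590,204]],"wrist",46,s).round(1))
print(ray([[321,112],[321,285]],"wrist",46,s).round(1))
E
```

```text
[[ 411.1 -206.4]
 [ 471.7 -209.2]
 [ 531.  -218.9]
 [ 589.5 -229.9]]
[[ 418.5 -147.6]
 [ 403.2 -268.4]]
```

```bash
python3 -m jog '[[[0.06,0.01,0.86,0,0,0],[0,0,0.86,0,0,0],[0,0,0.86,0,0,0],[0,0,0.86,0,0,0],[0,0,0.43,0,0,0],[0,0,0.4,0,0,0],[0,0,0,0,0,0]]]'
python3 -m jog '[[[0,0,0,0,0,0],[0,0,0,0,0,0],[0,0,0,0,0,0],[0,0,0,0,0,0]]]' -1 40
```

```text
time_s: 4.4
ee_pos: [411.9, -208.2, 24.4]
eef_rot: [-3.141, -0.0, 1.447]
force: [1.0, -0.2, 0.0]
grip_width: 45.3
gripper_force: 0.0
time_s: 4.9
ee_pos: [412.5, -208.3, 25.1]
eef_rot: [3.14, 0.0, 1.448]
force: [0.2, 0.6, 7.4]
grip_width: 18.5
gripper_force: 38.9
```

```bash
python3 -m jog '[[[0,0,-0.4,0,0,0],[0,0,-0.8,0,0,0],[0,0,-0.9,0,0,0],[0,0,-0.9,0,0,0],[0,0,-0.9,0,0,0],[0,0,-0.4,0,0,0],[0,0,0,0,0,0]]]'
python3 -m jog '[[[0,0,0,0,0,-0.166],[0,0,0,0,0,-0.166],[0,0,0,0,0,-0.166],[0,0,0,0,0,-0.166],[0,0,0,0,0,-0.166],[0,0,0,0,0,-0.166],[0,0,0,0,0,-0.166],[0,0,0,0,0,-0.166],[0,0,0,0,0,-0.166],[0,0,0,0,0,-0.166]]]'
python3 - <<'E'
from h import *
import cv2
s=manip.get_state(); print(s["ee_pos"],s["eef_rot"],s["joint_pos"].round(2),s["grip_width"],s["force"])
print(rel([511.2,298.3],130,np.pi+.0398,s))
cv2.imwrite("pics/w2.png",manip.snapshot("wrist")[:,:,::-1])
E
```

```text
time_s: 5.78
ee_pos: [412.1, -208.2, 132.4]
eef_rot: [3.141, 0.0, 1.448]
force: [0.9, -0.4, -1.9]
grip_width: 18.7
gripper_force: 39.3
time_s: 7.02
ee_pos: [411.7, -207.8, 131.2]
eef_rot: [3.14, -0.001, -3.091]
force: [0.2, 0.1, -2.1]
grip_width: 18.6
gripper_force: 39.3
[ 411.73379253 -207.81340326  131.19651244] [ 3.14031761e+00 -1.05440555e-03 -3.09116227e+00] [ 0.78  0.79 -0.69  1.99  0.82  0.66  1.17] 18.56907347523754 [ 0.15932273  0.12357597 -2.05776777]
(array([-124.9,  500.5,    1.7]), array([ 0.001, -0.001,  0.011]))
```

View pics/w2.png

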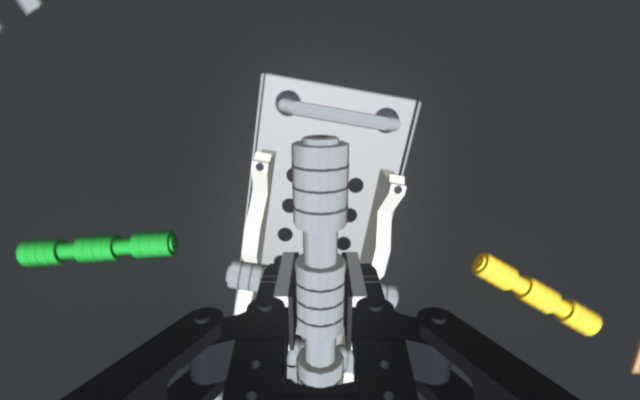

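Spool 1 is held level and central; its middle land sits between the pads around (320,290). Next I carry it over.

```bash
python3 -m jog '[[[-0.12,0.5,0,0,0,0.01],[-0.25,1,0,0,0,0],[-0.25,1,0,0,0,0],[-0.25,1,0,0,0,0],[-0.25,1,0,0,0,0],[-0.25,1,0,0,0,0],[-0.25,1,0,0,0,0],[-0.25,1,0,0,0,0],[-0.25,1,0,0,0,0],[-0.25,1,0,0,0,0]]]'
python3 -m jog '[[[-0.25,1,0,0,0,0],[-0.25,1,0,0,0,0],[-0.25,1,0,0,0,0],[-0.25,1,0,0,0,0],[-0.25,1,0,0,0,0],[-0.25,1,0,0,0,0],[-0.25,1,0,0,0,0],[-0.25,1,0,0,0,0],[-0.25,1,0,0,0,0],[-0.25,1,0,0,0,0]]]'
python3 -m jog '[[[-0.12,0.5,0,0,0,0],[0,0,0,0,0,0],[0,0,0,0,0,0]]]'
python3 - <<'E'
from h import *
import cv2
s=manip.get_state(); print(s["grip_width"],s["force"],s["joint_pos"].round(2))
print(rel([511.2,298.3],130,np.pi+.0398,s))
cv2.imwrite("pics/w3.png",manip.snapshot("wrist")[:,:,::-1])
E
```

```text
time_s: 8.32
ee_pos: [462.9, 32.2, 131.4]
eef_rot: [3.141, -0.001, -3.11]
force: [0.4, 0.6, -2.5]
grip_width: 18.5
gripper_force: 39.3
time_s: 9.57
ee_pos: [516.8, 284.0, 131.1]
eef_rot: [-3.141, -0.001, -3.11]
force: [0.6, -0.2, -1.6]
grip_width: 19.0
gripper_force: 39.3
time_s: 9.95
ee_pos: [519.6, 294.8, 131.9]
eef_rot: [-3.141, -0.0, -3.109]
force: [-1.3, -0.1, -2.1]
grip_width: 18.7
gripper_force: 39.3
18.736552646332193 [-1.29884693 -0.07108929 -2.06482825] [-0.27  0.93 -0.64  1.5   0.64  0.93  0.5 ]
(array([8.3, 3.8, 1.9]), array([-0.001, -0.   , -0.007]))
```

View pics/w3.png

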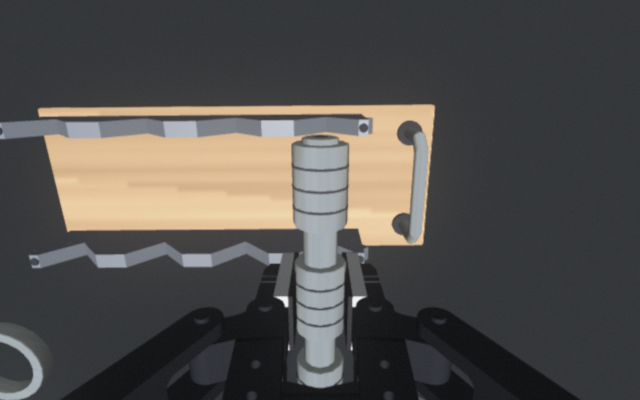

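The empty rack is visible below. The near-rail flats are at about (278,128), (182,128) and (84,129); the far-rail flats are at (285,258), (197,260) and (111,261).

```bash
python3 - <<'E'
from h import *
s=manip.get_state()
loc=np.array([[-45,60],[-45,0],[-45,-60],[45,0],[45,-60]],float)
w=ray([[278,128],[182,128],[84,129],[197,260],[111,261]],"wrist",50,s)
th,t,r=fit(loc,w);print(th,t,r.round(1))
c,sn=np.cos(th),np.sin(th)
for th,t in((th,t),(.0398,np.array([514.7,208.4]))):
  for y in(90,30,-30,-90): print((t+[-np.sin(th)*y,np.cos(th)*y]).round(1),end=" ")
  print()
E
```

```text
0.0367199705297641 [513.67612859 210.04661964] [0.2 0.7 0.1 0.2 0.6]
[510.4 300. ] [512.6 240. ] [514.8 180.1] [517.  120.1] 
[511.1 298.3] [513.5 238.4] [515.9 178.4] [518.3 118.5]
```

```bash
python3 -m jog '[[[0.35,0.18,0,0,0,-0.006],[0,0,0.9,0,0,0],[0,0,0.9,0,0,0],[0,0,0.9,0,0,0],[0,0,0.8,0,0,0],[0,0,0,0,0,0],[0,0,0,0,0,0]]]'
python3 -c "
from h import *
print(rel([510.7,299.1],25.3,np.pi+.038))"
```

```text
time_s: 10.88
ee_pos: [510.8, 300.4, 45.3]
eef_rot: [3.141, 0.001, -3.101]
force: [-0.5, 0.1, -1.9]
grip_width: 18.7
gripper_force: 39.3
(array([ 0.2, -1.3, 20. ]), array([0.001, 0.001, 0.002]))
```

```bash
python3 -m jog '[[[0,-0.03,0.3,0,0,0],[0,0,0.3,0,0,0],[0,0,0.1,0,0,0],[0,0,0.08,0,0,0],[0,0,0,0,0,0]]]'
```

```text
time_s: 11.5
ee_pos: [510.7, 299.2, 25.6]
eef_rot: [-3.141, 0.0, -3.101]
force: [-3.1, -3.0, 9.4]
grip_width: 18.8
gripper_force: 40.4
```

```bash
python3 -m jog '[[[0,0,0,0,0,0],[0,0,0,0,0,0],[0,0,0,0,0,0],[0,0,-0.4,0,0,0],[0,0,-0.9,0,0,0],[0,0,-0.9,0,0,0],[0,0,-0.9,0,0,0],[0,0,-0.9,0,0,0],[0,0,0,0,0,0]]]' 0.06
python3 - <<'E'
from h import *
import cv2
s=manip.get_state(); print(s["ee_pos"],s["eef_rot"])
print(rel([472.3,-210.6],125,-np.pi+.0398,s))
cv2.imwrite("pics/w4.png",manip.snapshot("wrist")[:,:,::-1])
E
```

```text
time_s: 12.62
ee_pos: [511.2, 299.8, 127.0]
eef_rot: [3.14, 0.002, -3.101]
force: [1.1, 0.7, -0.6]
grip_width: 45.4
gripper_force: 0.0
[511.22221555 299.76688528 127.03846477] [ 3.14004123e+00  2.23187376e-03 -3.10138037e+00]
(array([  59.4, -508.4,    1.1]), array([0.002, 0.002, 0.   ]))
```

View pics/w4.png

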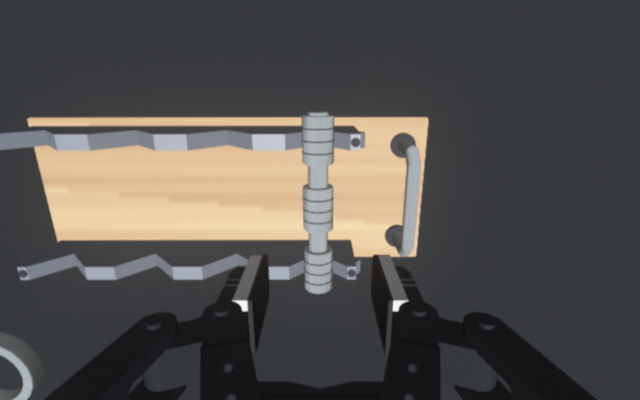

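Spool 1 is seated square in the notches nearest the handle, middle land at (318,208). Returning for spool 2.

```bash
python3 -c "
from h import *
print(ray([[318,208],[318,114],[318,290]],'wrist',46))" 2>/dev/null || python3 -c "
from h import *
print(ray([[318,208],[318,114],[318,290]],'wrist',46,manip.get_state()))"
python3 -m jog '[[[0.06,-0.5,0,0,0,0],[0.12,-1,0,0,0,0],[0.12,-1,0,0,0,0],[0.12,-1,0,0,0,0],[0.12,-1,0,0,0,0],[0.12,-1,0,0,0,0],[0.12,-1,0,0,0,0],[0.12,-1,0,0,0,0],[0.12,-1,0,0,0,0],[0.12,-1,0,0,0,0]]]'
python3 -m jog '[[[0.12,-1,0,0,0,0],[0.12,-1,0,0,0,0],[0.12,-1,0,0,0,0],[0.12,-1,0,0,0,0],[0.12,-1,0,0,0,0],[0.12,-1,0,0,0,0],[0.12,-1,0,0,0,0],[0.12,-1,0,0,0,0],[0.12,-1,0,0,0,0],[0.12,-1,0,0,0,0]]]'
python3 -m jog '[[[0.06,-0.8,0,0,0,0.166],[0,0,0,0,0,0.166],[0,0,0,0,0,0.166],[0,0,0,0,0,0.166],[0,0,0,0,0,0.166],[0,0,0,0,0,0.166],[0,0,0,0,0,0.166],[0,0,0,0,0,0.166],[0,0,0,0,0,0.166],[0,0,0,0,0,0.166]]]'
python3 -m jog '[[[0,0,0,0,0,0],[0,0,0,0,0,0]]]'
python3 -c "
from h import *
print(rel([472.3,-210.6],24.8,1.446))"
```

```text
[[508.40870512 299.02993907]
 [448.35598028 296.79668121]
 [569.9300413  301.31781207]]
time_s: 13.92
ee_pos: [491.1, 59.2, 124.7]
eef_rot: [-3.141, -0.001, -3.102]
force: [-0.9, -0.2, -0.6]
grip_width: 45.2
gripper_force: 0.0
time_s: 15.18
ee_pos: [470.9, -191.4, 124.6]
eef_rot: [3.141, -0.001, -3.102]
force: [0.5, 0.2, 0.4]
grip_width: 45.3
gripper_force: 0.0
time_s: 16.42
ee_pos: [470.2, -210.7, 124.6]
eef_rot: [-3.14, -0.0, 1.437]
force: [-0.5, 0.2, 0.1]
grip_width: 45.2
gripper_force: 0.0
time_s: 16.68
ee_pos: [470.8, -210.3, 124.9]
eef_rot: [-3.141, -0.0, 1.447]
force: [-0.3, -0.3, -0.2]
grip_width: 45.3
gripper_force: 0.0
(array([-1.000e-01,  1.600e+00,  1.001e+02]), array([-0.001, -0.   ,  0.001]))
```

```bash
python3 -m jog '[[[0,0.064,0.8,0,0,0],[0,0,0.8,0,0,0],[0,0,0.8,0,0,0],[0,0,0.8,0,0,0],[0,0,0.5,0,0,0],[0,0,0.3,0,0,0],[0,0,0,0,0,0]]]'
python3 -m jog '[[[0,0,0,0,0,0],[0,0,0,0,0,0],[0,0,0,0,0,0],[0,0,0,0,0,0]]]' -1 40
python3 -m jog '[[[0,0,-0.4,0,0,0],[0,0,-0.8,0,0,0],[0,0,-0.9,0,0,0],[0,0,-0.9,0,0,0],[0,0,-0.9,0,0,0],[0,0,-0.4,0,0,0],[0,0,0,0,0,0]]]'
python3 -m jog '[[[0,0,0,0,0,-0.166],[0,0,0,0,0,-0.166],[0,0,0,0,0,-0.166],[0,0,0,0,0,-0.166],[0,0,0,0,0,-0.166],[0,0,0,0,0,-0.166],[0,0,0,0,0,-0.166],[0,0,0,0,0,-0.166],[0,0,0,0,0,-0.166],[0,0,0,0,0,-0.166]]]'
python3 -m jog '[[[0,0,0,0,0,0]]]'
python3 - <<'E'
from h import *
import cv2
s=manip.get_state(); print(s["grip_width"],s["force"])
print(rel([513,239.2],130,np.pi+.038,s))
cv2.imwrite("pics/w5.png",manip.snapshot("wrist")[:,:,::-1])
E
```

```text
time_s: 17.55
ee_pos: [472.7, -210.3, 24.9]
eef_rot: [-3.141, -0.0, 1.444]
force: [-0.4, 0.9, 0.1]
grip_width: 45.5
gripper_force: 0.0
time_s: 18.05
ee_pos: [472.8, -210.5, 25.6]
eef_rot: [3.141, 0.0, 1.444]
force: [-1.9, 1.0, 6.6]
grip_width: 18.4
gripper_force: 38.8
time_s: 18.92
ee_pos: [472.9, -210.5, 132.9]
eef_rot: [3.141, 0.0, 1.443]
force: [0.8, -0.9, -3.0]
grip_width: 18.3
gripper_force: 39.5
time_s: 20.18
ee_pos: [472.5, -210.2, 131.7]
eef_rot: [3.141, -0.001, -3.095]
force: [-0.7, 0.5, -1.9]
grip_width: 19.0
gripper_force: 39.4
time_s: 20.3
ee_pos: [472.4, -210.3, 131.7]
eef_rot: [3.14, -0.001, -3.102]
force: [-0.2, -0.2, -3.2]
grip_width: 18.8
gripper_force: 39.4
18.832844939185176 [-0.22614074 -0.18807652 -3.17975237]
(array([-58.2, 447.5,   2.3]), array([ 0.001, -0.001,  0.001]))
```

View pics/w5.png

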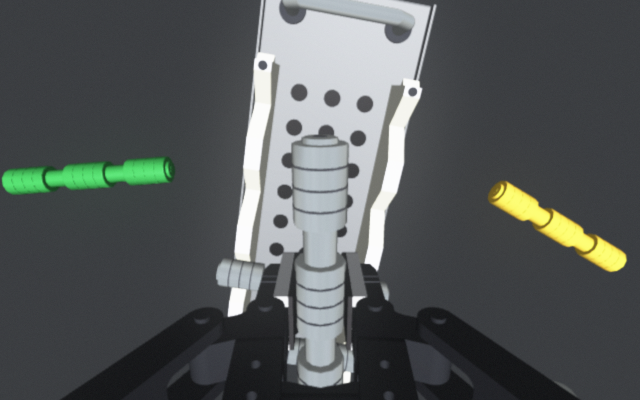

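Spool 2 is held level with its middle land between the pads. Carrying it over.

```bash
python3 -m jog '[[[-0.06,0.45,0,0,0,0],[-0.13,1,0,0,0,0],[-0.13,1,0,0,0,0],[-0.13,1,0,0,0,0],[-0.13,1,0,0,0,0],[-0.13,1,0,0,0,0],[-0.13,1,0,0,0,0],[-0.13,1,0,0,0,0],[-0.13,1,0,0,0,0],[-0.13,1,0,0,0,0]]]'
python3 -m jog '[[[-0.13,1,0,0,0,0],[-0.13,1,0,0,0,0],[-0.13,1,0,0,0,0],[-0.13,1,0,0,0,0],[-0.13,1,0,0,0,0],[-0.13,1,0,0,0,0],[-0.13,1,0,0,0,0],[-0.13,1,0,0,0,0],[-0.06,0.45,0,0,0,0]]]'
python3 -m jog '[[[0,0,0,0,0,0],[0,0,0,0,0,0],[0,0,0,0,0,0]]]'
python3 -c "
from h import *
print(rel([513,239.2],25.3,np.pi+.038))"
```

```text
time_s: 21.6
ee_pos: [493.8, 28.7, 132.6]
eef_rot: [3.141, 0.0, -3.103]
force: [-0.1, 0.6, -2.7]
grip_width: 18.8
gripper_force: 39.5
time_s: 22.72
ee_pos: [512.2, 241.0, 132.6]
eef_rot: [3.141, -0.0, -3.101]
force: [0.4, -0.3, -2.6]
grip_width: 18.8
gripper_force: 39.5
time_s: 23.1
ee_pos: [513.1, 238.3, 132.6]
eef_rot: [-3.141, 0.0, -3.102]
force: [0.5, 0.4, -3.4]
grip_width: 18.9
gripper_force: 39.5
(array([1.000e-01, 9.000e-01, 1.073e+02]), array([-0.   ,  0.   ,  0.001]))
```

```bash
python3 -m jog '[[[0,0.036,0.9,0,0,0],[0,0,0.9,0,0,0],[0,0,0.9,0,0,0],[0,0,0.8,0,0,0],[0,0,0.3,0,0,0],[0,0,0.28,0,0,0],[0,0,0.12,0,0,0],[0,0,0.07,0,0,0],[0,0,0,0,0,0]]]'
python3 -m jog '[[[0,0,0,0,0,0],[0,0,0,0,0,0],[0,0,0,0,0,0],[0,0,-0.4,0,0,0],[0,0,-0.9,0,0,0],[0,0,-0.9,0,0,0],[0,0,-0.9,0,0,0],[0,0,-0.9,0,0,0],[0,0,0,0,0,0]]]' 0.06
python3 -c "
from h import *
print(rel([531.3,-220.1],125,-np.pi+.0398))"
```

```text
time_s: 24.22
ee_pos: [513.2, 239.9, 26.8]
eef_rot: [-3.141, 0.001, -3.101]
force: [-2.5, -3.6, 10.1]
grip_width: 18.6
gripper_force: 40.7
time_s: 25.35
ee_pos: [513.4, 240.4, 127.7]
eef_rot: [3.14, 0.002, -3.101]
force: [-0.8, -0.2, 0.2]
grip_width: 45.5
gripper_force: 0.0
(array([   0.7, -460.8,    2.1]), array([0.001, 0.002, 0.   ]))
```

```bash
python3 -m jog '[[[0,-0.7,0,0,0,0],[0,-1,0,0,0,0],[0,-1,0,0,0,0],[0,-1,0,0,0,0],[0,-1,0,0,0,0],[0,-1,0,0,0,0],[0,-1,0,0,0,0],[0,-1,0,0,0,0],[0,-1,0,0,0,0],[0,-1,0,0,0,0]]]'
python3 -m jog '[[[0,-1,0,0,0,0],[0,-1,0,0,0,0],[0,-1,0,0,0,0],[0,-1,0,0,0,0],[0,-1,0,0,0,0],[0,-1,0,0,0,0],[0,-1,0,0,0,0],[0,-1,0,0,0,0],[0.02,-0.72,0,0,0,0]]]'
python3 -m jog '[[[0,0,0,0,0,0.166],[0,0,0,0,0,0.166],[0,0,0,0,0,0.166],[0,0,0,0,0,0.166],[0,0,0,0,0,0.166],[0,0,0,0,0,0.166],[0,0,0,0,0,0.166],[0,0,0,0,0,0.166],[0,0,0,0,0,0.166],[0,0,0,0,0,0.166]]]'
python3 -m jog '[[[0,0,0,0,0,0],[0,0,0,0,0,0]]]'
python3 - <<'E'
from h import *
import cv2
s=manip.get_state()
print(rel([531.3,-220.1],24.8,1.446,s))
cv2.imwrite("pics/w6.png",manip.snapshot("wrist")[:,:,::-1])
E
```

```text
time_s: 26.6
ee_pos: [522.1, -4.2, 125.3]
eef_rot: [-3.141, -0.001, -3.102]
force: [-0.3, -0.7, 0.8]
grip_width: 45.4
gripper_force: 0.0
time_s: 27.72
ee_pos: [529.9, -222.1, 125.1]
eef_rot: [-3.142, -0.001, -3.102]
force: [0.3, 0.3, -0.3]
grip_width: 45.0
gripper_force: 0.0
time_s: 28.98
ee_pos: [530.0, -221.0, 125.3]
eef_rot: [-3.14, 0.0, 1.437]
force: [-0.3, 0.3, 0.3]
grip_width: 45.2
gripper_force: 0.0
time_s: 29.22
ee_pos: [530.6, -220.5, 125.5]
eef_rot: [-3.141, -0.0, 1.447]
force: [-0.4, 0.0, -0.1]
grip_width: 45.5
gripper_force: 0.0
(array([  0.5,   0.8, 100.7]), array([-0.001, -0.   ,  0.001]))
```

View pics/w6.png

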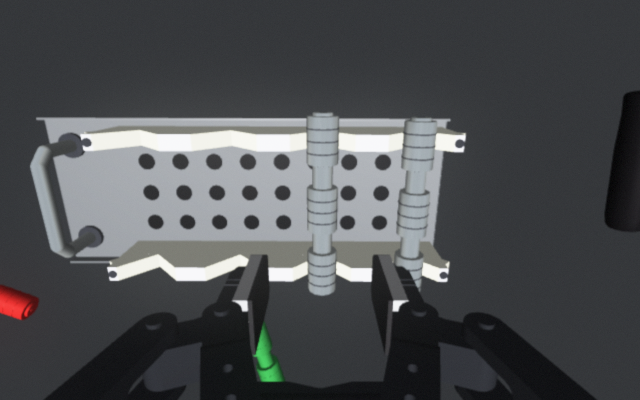

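Spool 3 is at (322,208) between the fingers and spool 4 is at (413,213). The alignment is good, so I'll grasp and carry.

```bash
python3 -m jog '[[[0.02,0.032,0.8,0,0,0],[0,0,0.8,0,0,0],[0,0,0.8,0,0,0],[0,0,0.8,0,0,0],[0,0,0.5,0,0,0],[0,0,0.3,0,0,0],[0,0,0,0,0,0]]]'
python3 -m jog '[[[0,0,0,0,0,0],[0,0,0,0,0,0],[0,0,0,0,0,0],[0,0,0,0,0,0]]]' -1 40
python3 -m jog '[[[0,0,-0.4,0,0,0],[0,0,-0.8,0,0,0],[0,0,-0.9,0,0,0],[0,0,-0.9,0,0,0],[0,0,-0.9,0,0,0],[0,0,-0.4,0,0,0],[0,0,0,0,0,0]]]'
python3 -m jog '[[[0,0,0,0,0,-0.166],[0,0,0,0,0,-0.166],[0,0,0,0,0,-0.166],[0,0,0,0,0,-0.166],[0,0,0,0,0,-0.166],[0,0,0,0,0,-0.166],[0,0,0,0,0,-0.166],[0,0,0,0,0,-0.166],[0,0,0,0,0,-0.166],[0,0,0,0,0,-0.166]]]'
python3 -m jog '[[[0,0,0,0,0,0]]]'
python3 -c "
from h import *
print(rel([515.3,179.2],130,np.pi+.038))"
```

```text
time_s: 30.15
ee_pos: [531.8, -219.7, 25.7]
eef_rot: [-3.141, -0.0, 1.444]
force: [-0.0, 0.2, 0.4]
grip_width: 45.0
gripper_force: 0.0
time_s: 30.65
ee_pos: [532.1, -219.9, 26.4]
eef_rot: [3.141, 0.0, 1.444]
force: [-2.1, 1.0, 6.6]
grip_width: 18.9
gripper_force: 38.9
time_s: 31.52
ee_pos: [532.0, -219.8, 133.7]
eef_rot: [3.141, 0.0, 1.444]
force: [-0.5, -0.2, -2.1]
grip_width: 19.1
gripper_force: 39.2
time_s: 32.78
ee_pos: [531.5, -219.6, 132.3]
eef_rot: [3.141, -0.001, -3.095]
force: [-0.3, -1.1, -1.9]
grip_width: 18.8
gripper_force: 39.2
time_s: 32.9
ee_pos: [531.5, -219.7, 132.3]
eef_rot: [3.14, -0.001, -3.102]
force: [-0.9, -0.0, -1.7]
grip_width: 18.6
gripper_force: 39.2
(array([  0.4, 399.2,   2.8]), array([ 0.001, -0.001,  0.001]))
```

```bash
python3 -m jog '[[[0,0.5,0,0,0,0],[0,1,0,0,0,0],[0,1,0,0,0,0],[0,1,0,0,0,0],[0,1,0,0,0,0],[0,1,0,0,0,0],[0,1,0,0,0,0],[0,1,0,0,0,0]]]'
python3 -m jog '[[[0,1,0,0,0,0],[0,1,0,0,0,0],[0,1,0,0,0,0],[0,1,0,0,0,0],[0,1,0,0,0,0],[0,1,0,0,0,0],[0,1,0,0,0,0],[0,1,0,0,0,0],[0,0.47,0,0,0,0]]]'
python3 -m jog '[[[0,0,0,0,0,0],[0,0,0,0,0,0],[0,0,0,0,0,0]]]'
python3 -c "
from h import *
print(rel([515.3,179.2],26,np.pi+.038))"
```

```text
time_s: 33.9
ee_pos: [523.9, -30.6, 133.3]
eef_rot: [3.141, -0.0, -3.104]
force: [0.6, -0.5, -1.8]
grip_width: 18.5
gripper_force: 39.3
time_s: 35.02
ee_pos: [515.0, 181.0, 133.4]
eef_rot: [3.141, -0.0, -3.102]
force: [-0.0, -0.3, -1.2]
grip_width: 18.8
gripper_force: 39.3
time_s: 35.4
ee_pos: [515.9, 178.3, 133.3]
eef_rot: [-3.141, -0.0, -3.103]
force: [0.2, -0.0, -1.9]
grip_width: 18.7
gripper_force: 39.3
(array([  0.5,   0.9, 107.3]), array([-0.   , -0.   ,  0.001]))
```

```bash
python3 -m jog '[[[0.02,0.036,0.9,0,0,0],[0,0,0.9,0,0,0],[0,0,0.9,0,0,0],[0,0,0.8,0,0,0],[0,0,0.3,0,0,0],[0,0,0.28,0,0,0],[0,0,0.12,0,0,0],[0,0,0.07,0,0,0],[0,0,0,0,0,0]]]'
python3 -m jog '[[[0,0,0,0,0,0],[0,0,0,0,0,0],[0,0,0,0,0,0],[0,0,-0.4,0,0,0],[0,0,-0.9,0,0,0],[0,0,-0.9,0,0,0],[0,0,-0.9,0,0,0],[0,0,-0.9,0,0,0],[0,0,0,0,0,0]]]' 0.06
python3 -c "
from h import *
print(rel([590.4,-231.1],125,-np.pi+.0398))"
```

```text
time_s: 36.52
ee_pos: [515.5, 179.8, 27.4]
eef_rot: [-3.141, 0.001, -3.102]
force: [-2.9, -3.0, 8.5]
grip_width: 18.5
gripper_force: 40.3
time_s: 37.65
ee_pos: [515.7, 180.3, 128.4]
eef_rot: [3.141, 0.002, -3.101]
force: [0.8, -0.2, -0.2]
grip_width: 45.2
gripper_force: 0.0
(array([ -58.1, -414.1,    3.1]), array([0.001, 0.002, 0.   ]))
```

```bash
python3 -m jog '[[[-0.11,-0.8,0,0,0,0],[-0.14,-1,0,0,0,0],[-0.14,-1,0,0,0,0],[-0.14,-1,0,0,0,0],[-0.14,-1,0,0,0,0],[-0.14,-1,0,0,0,0],[-0.14,-1,0,0,0,0],[-0.14,-1,0,0,0,0]]]'
python3 -m jog '[[[-0.14,-1,0,0,0,0],[-0.14,-1,0,0,0,0],[-0.14,-1,0,0,0,0],[-0.14,-1,0,0,0,0],[-0.14,-1,0,0,0,0],[-0.14,-1,0,0,0,0],[-0.14,-1,0,0,0,0],[-0.14,-1,0,0,0,0],[-0.11,-0.77,0,0,0,0]]]'
python3 -m jog '[[[0,0,0,0,0,0.166],[0,0,0,0,0,0.166],[0,0,0,0,0,0.166],[0,0,0,0,0,0.166],[0,0,0,0,0,0.166],[0,0,0,0,0,0.166],[0,0,0,0,0,0.166],[0,0,0,0,0,0.166],[0,0,0,0,0,0.166],[0,0,0,0,0,0.166]]]'
python3 -m jog '[[[0,0,0,0,0,0],[0,0,0,0,0,0]]]'
python3 -c "
from h import *
print(rel([590.4,-231.1],25,1.446))"
```

```text
time_s: 38.65
ee_pos: [550.2, -14.5, 126.4]
eef_rot: [3.141, -0.001, -3.101]
force: [0.2, -0.0, 0.0]
grip_width: 45.1
gripper_force: 0.0
time_s: 39.78
ee_pos: [589.6, -232.6, 126.1]
eef_rot: [3.141, -0.001, -3.102]
force: [0.8, -0.3, -0.2]
grip_width: 45.4
gripper_force: 0.0
time_s: 41.02
ee_pos: [589.6, -231.4, 126.2]
eef_rot: [-3.141, -0.0, 1.438]
force: [0.5, 0.1, -0.3]
grip_width: 45.2
gripper_force: 0.0
time_s: 41.28
ee_pos: [589.8, -231.5, 126.4]
eef_rot: [-3.141, -0.0, 1.448]
force: [-0.4, -0.4, 0.2]
grip_width: 44.8
gripper_force: 0.0
(array([  0.4,   0.6, 101.4]), array([-0.   , -0.   ,  0.002]))
```

```bash
python3 -m jog '[[[0.02,0.024,0.8,0,0,0],[0,0,0.8,0,0,0],[0,0,0.8,0,0,0],[0,0,0.8,0,0,0],[0,0,0.5,0,0,0],[0,0,0.34,0,0,0],[0,0,0,0,0,0]]]'
python3 -m jog '[[[0,0,0,0,0,0],[0,0,0,0,0,0],[0,0,0,0,0,0],[0,0,0,0,0,0]]]' -1 40
python3 -m jog '[[[0,0,-0.4,0,0,0],[0,0,-0.8,0,0,0],[0,0,-0.9,0,0,0],[0,0,-0.9,0,0,0],[0,0,-0.9,0,0,0],[0,0,-0.4,0,0,0],[0,0,0,0,0,0]]]'
python3 -m jog '[[[0,0,0,0,0,-0.166],[0,0,0,0,0,-0.166],[0,0,0,0,0,-0.166],[0,0,0,0,0,-0.166],[0,0,0,0,0,-0.166],[0,0,0,0,0,-0.166],[0,0,0,0,0,-0.166],[0,0,0,0,0,-0.166],[0,0,0,0,0,-0.166],[0,0,0,0,0,-0.166]]]'
python3 -m jog '[[[0,0,0,0,0,0]]]'
python3 -c "
from h import *
print(rel([517.6,119.3],130,np.pi+.038))"
```

```text
time_s: 42.15
ee_pos: [590.4, -231.0, 25.2]
eef_rot: [-3.141, -0.0, 1.444]
force: [0.5, -1.0, 0.3]
grip_width: 45.2
gripper_force: 0.0
time_s: 42.65
ee_pos: [591.1, -231.2, 26.2]
eef_rot: [3.14, 0.0, 1.444]
force: [1.7, -0.1, 6.3]
grip_width: 18.6
gripper_force: 39.2
time_s: 43.52
ee_pos: [590.6, -231.2, 133.7]
eef_rot: [3.141, 0.0, 1.444]
force: [-0.2, 0.3, -2.1]
grip_width: 18.6
gripper_force: 39.2
time_s: 44.78
ee_pos: [590.2, -231.0, 132.2]
eef_rot: [3.141, -0.001, -3.095]
force: [0.3, -0.3, -2.9]
grip_width: 18.7
gripper_force: 39.2
time_s: 44.9
ee_pos: [590.1, -231.1, 132.1]
eef_rot: [3.141, -0.001, -3.102]
force: [0.3, 0.3, -2.9]
grip_width: 18.8
gripper_force: 39.3
(array([ 58.7, 353. ,   2.6]), array([ 0.001, -0.001,  0.001]))
```

```bash
python3 -m jog '[[[0.08,0.56,0,0,0,0],[0.166,1,0,0,0,0],[0.166,1,0,0,0,0],[0.166,1,0,0,0,0],[0.166,1,0,0,0,0],[0.166,1,0,0,0,0],[0.166,1,0,0,0,0],[0.166,1,0,0,0,0]]]'
python3 -m jog '[[[0.166,1,0,0,0,0],[0.166,1,0,0,0,0],[0.166,1,0,0,0,0],[0.166,1,0,0,0,0],[0.166,1,0,0,0,0],[0.166,1,0,0,0,0],[0.1,0.56,0,0,0,0]]]'
python3 -m jog '[[[0,0,0,0,0,0],[0,0,0,0,0,0],[0,0,0,0,0,0]]]'
python3 -c "
from h import *
print(rel([517.6,119.3],26,np.pi+.038))"
```

```text
time_s: 45.9
ee_pos: [551.2, -41.7, 133.1]
eef_rot: [3.141, -0.0, -3.104]
force: [0.5, 0.2, -2.5]
grip_width: 18.5
gripper_force: 39.3
time_s: 46.78
ee_pos: [517.0, 121.0, 133.2]
eef_rot: [3.141, -0.0, -3.102]
force: [0.9, 0.0, -2.2]
grip_width: 18.4
gripper_force: 39.3
time_s: 47.15
ee_pos: [518.1, 118.4, 133.0]
eef_rot: [-3.141, -0.0, -3.103]
force: [0.3, 0.5, -2.3]
grip_width: 18.9
gripper_force: 39.3
(array([  0.4,   1. , 107. ]), array([-0.   , -0.   ,  0.001]))
```

```bash
python3 -m jog '[[[0.02,0.036,0.9,0,0,0],[0,0,0.9,0,0,0],[0,0,0.9,0,0,0],[0,0,0.8,0,0,0],[0,0,0.3,0,0,0],[0,0,0.28,0,0,0],[0,0,0.12,0,0,0],[0,0,0.07,0,0,0],[0,0,0,0,0,0]]]'
python3 -m jog '[[[0,0,0,0,0,0],[0,0,0,0,0,0],[0,0,0,0,0,0],[0,0,-0.4,0,0,0],[0,0,-0.9,0,0,0],[0,0,-0.9,0,0,0],[0,0,-0.9,0,0,0],[0,0,-0.9,0,0,0],[0,0,0,0,0,0]]]' 0.06
python3 -m jog '[[[0,0.5,-1,0,0,0],[0,1,-1,0,0,0],[0,1,-1,0,0,0],[0,1,0,0,0,0],[0,0,0,0,0,0],[0,0,0,0,0,0]]]'
python3 - <<'E'
from h import *
import cv2
s=manip.get_state(); print(s["ee_pos"],s["eef_rot"])
cv2.imwrite("pics/w7.png",manip.snapshot("wrist")[:,:,::-1])
E
```

```text
time_s: 48.28
ee_pos: [517.6, 119.7, 27.1]
eef_rot: [-3.141, 0.001, -3.102]
force: [-2.1, -4.1, 7.6]
grip_width: 18.7
gripper_force: 40.3
time_s: 49.4
ee_pos: [517.9, 120.3, 128.1]
eef_rot: [3.141, 0.002, -3.101]
force: [-0.6, 0.1, 0.1]
grip_width: 45.1
gripper_force: 0.0
time_s: 50.15
ee_pos: [513.8, 206.8, 200.9]
eef_rot: [-3.141, -0.001, -3.102]
force: [-0.1, -0.1, 0.3]
grip_width: 45.2
gripper_force: 0.0
[513.7709576  206.81393944 200.9359047 ] [-3.14088844e+00 -6.63820282e-04 -3.10150402e+00]
```

View pics/w7.png

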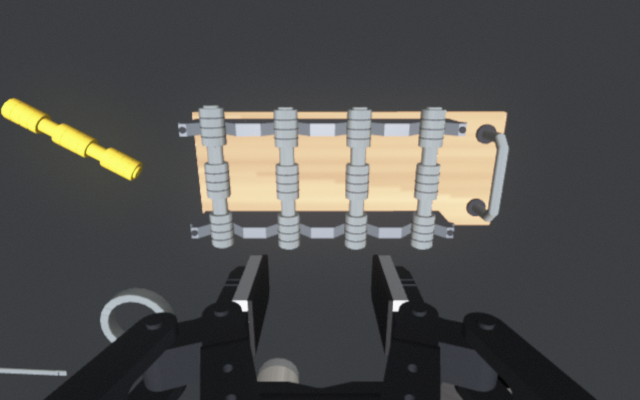

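All four spools lie square and centred in the assembly rack's notches, middle lands at (217,180), (287,180), (357,181) and (428,181). The bystanders are untouched, so I'm handing in.

```bash
python3 -c "
from h import *
s=manip.get_state()
a=ray([[433,108],[358,108],[285,109],[211,106]],'wrist',46,s);b=ray([[423,246],[356,246],[289,246],[223,245]],'wrist',46,s)
m=(a+b)/2-[514.2,209.2];c,n=np.cos(.038),np.sin(.038);print((m@np.array([[c,-n],[n,c]])).round(1))
d=b-a;print((np.arctan2(d[:,1],d[:,0])-.038).round(3))
print(manip.close_job())"
```

```text
[[ -1.1  90.4]
 [ -1.1  29.9]
 [ -0.7 -29.8]
 [ -2.3 -89.4]]
[ 0.023  0.018  0.    -0.004]
the job is handed in; nothing more can be done
None
```

All four spools are in the assembly rack in their original order from the handle, measured within about 3 mm of notch centre and 0.03 rad of square, and the job was handed in at about 50 s without its verdict being shown.

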